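# Stand the pestle in the steel holder cup

## Task

Put the wooden pestle away in the plain stainless holder cup: it should end up standing in the cup head down, handle up, and let go. Lower it to the bottom rather than dropping it, keep the cup upright and about where it is, and leave the blue mug and the spice jar where they stand.

Things in the scene. Friction and masses are not known exactly. Their poses are not given: they have to be found in the camera images.
- pestle: Turned wooden pestle, solid, round, 180 mm long, about 160 g, standing upright on the counter on its flat head. Head 38 mm across (foot face 34 mm) over the lowest 45 mm, narrowing to a handle 25 to 27 mm across from 75 to 160 mm up, top end 22 mm across at 180 mm; a good grip is 145 mm up. Origin: centre of the foot; z runs up the pestle to the handle's end.
- cup: Plain cylindrical stainless steel holder cup without handle, empty, loose, about 400 g: 76 mm across outside, 70 mm inside, 110 mm tall, wall 3 mm, floor 4 mm thick. Origin: centre of its underside; z up.
- mug: Blue ceramic drinking mug with a handle on its +y side, loose, empty, mouth 82 mm across, 92 mm tall. Not the place for the pestle; to be left alone. Origin: centre of its underside; z up.
- jar: Closed amber glass spice jar with a red twist cap, loose, 52 mm across, 100 mm tall. To be left alone. Origin: centre of its underside; z up.
There are look-alikes about, which are no part of the job. What is shaped like the cup but green is not meant.

How it is judged:
By the outcome, as a careful person would: the job done as asked, in the order asked, and still so for the second after the job is handed in, with the robot touching nothing.
It also fails if it takes over 40 s, if anything falls off the work surface, if the arm or the gripper's body presses on something with over 40 N, if the wrist force passes 120 N, or if a joint passes its speed limit or range.

## Robot

A 6-joint arm with a two-finger parallel gripper is mounted at the origin on the work surface. World frame = base frame: x ahead of the robot, y to its left, z up, the work surface at z = 0. Lengths are in m, angles in rad, forces in N, time in s.
With the tool pointing down it reaches from about 0.3 to 0.875 m from the base axis. Payload 6.4 kg.
Tool frame: the origin (TCP) lies midway between the tips of the shut fingers; the grasp point (between the pads) lies 19 mm behind it (ctrl.pinch_z is the distance from the TCP to the grasp point, in m); z points along the fingers, y is the line along which they close (so a half turn about z gives the same grasp; the last joint's range is limited). The gripper opens to 85 mm and grips with 20 to 120 N. Pads are 22 mm wide; open, the fingers measure 114 mm over their backs; the gripper's body (76 mm by 85 mm) begins 54 mm behind the grasp point. The pads swing forward as they close: fully open they stand 13 mm farther back than shut.
Start: joints at [-1.421, 0.181, 1.607, -0, 1.354, -0.206], TCP at [0.2, -0.539, 0.231] pointing down, gripper open.
Joint ranges: [-2.99, 2.99], [-0.89, 2.07], [0.3, 2.58], [-1.14, 4.28], [0, 2.63], [-3.12, 3.12]. Speed limits (rad/s): [2.57, 2.57, 3.01, 3.14, 3.14, 3.14].

## Interface

Orientations are given as a unit quaternion [w, x, y, z].
In Python, from bench import ctrl gives the robot as it stands.
- The arm moves only by the tool apply_moves, never from a script. Its argument "moves" is a list of rows, each an object with "jaw": the opening, from 0 (shut) to 1 (fully open); "offset": the shift along the tool's x, y, z in mm, a list of three; "rot": the turn, a rotation vector about the tool's x, y, z in degrees, a list of three. In form: [{"jaw": jaw, "offset": [dx, dy, dz], "rot": [ax, ay, az]}, ...]. A call has exactly 5 rows; each row shifts and turns the commanded pose from where the row before left it, along the tool's axes as they then stand; what a row does not reach is not made up. A row lasts 1/8 s, in which the tool goes at most 62.5 mm and 10.7 degrees, less where a joint would pass 70% of its speed; a pose out of reach is approached as far as the arm can. A call is refused whole if a number of a shift passes 62.5 or a number of a turn 10.7, either way. A call with a gripper value outside its range is refused whole. The fingers move at their own pace and stop on an object; the grip force is fixed at half the most. Time passes only in rows, so rows that do not move let the fingers close, or fill a call up. It gives the time, the measured TCP pose, the force, the opening and the grip force at its end, in the units of the state.
- ctrl.get_obs(): the state, without advancing time (a new reading comes with each control period).
- ctrl.camera(name): name is "side" or "top" or "wrist"; returns (picture, depth): 400x640x3 uint8, red, green, blue; 400x640 float32, m along the optical axis (not along the pixel's ray), 0 where there is no reading.
- ctrl.camera_params(name): a dict with "K" (3x3 intrinsics, pixels), "dist" ([k1, k2, p1, p2, k3] as OpenCV has them; the pictures are not rectified), "cam_to_world" (4x4, takes a point from camera to world coordinates); the wrist camera has in their place "mount" (4x4, takes a point from camera to tool coordinates, whose origin is the TCP and whose axes are the flange's). Camera axes: x right, y down, z forward; pixel columns grow to the right and rows downward; lengths in m; the calibration is good to about 2 mm. A picture is of the moment at which its call begins: read the wrist's pose just before it. camera_params takes no time and is no camera call.
- ctrl.hand_in(): hands the job in; it is judged then, once.
Trained networks look in the newest picture that a camera, given by its name, has taken for a name from the list of things; names that differ only in an ending like _2 or _b are one class to them, and where a whole thing is asked for, a point or a joint stands for the part that bears it (a point fixed in the world has none). Each returns a list of dicts, best first, with "score" (0 to 1); they miss things now and then, are a little off and sometimes report something else, mostly with a low value. They report only what shows in the picture. A call takes as long as a camera call. They do not tell look-alikes from the thing itself.
- ctrl.outline_of(camera, target): "region" (400x640 bool, what is visible of it) and "position" ([column, row] in pixels, amid what is visible of it).
The state is a dict: "time_s": time; "q": joint angles; "dq": joint speeds; "joint_efforts": joint torques, N m; "eef_pos": TCP position; "eef_rot": TCP orientation; "wrist_force": force on the tool from outside, world axes, zero at the start; "torque": the same for the moment, N m; "opening": opening from 0.0 (shut) to 1.0 (fully open); "grasp_force": force on a finger pad.
Only numpy, scipy, OpenCV 4.12 (cv2) and the standard library are available. Lean on these libraries where they do the work, as an engineer would, in place of code of your own. Each camera call takes 0.05 s, during which the arm holds its last target. There are 200 camera calls.

## Working session

There is one attempt and no reset: what is moved stays moved. The work goes in short steps, Python scripts to look and compute and a tool call to move; the robot and the scene stay as the last step left them, time stands still between calls to the robot, and variables do not carry over. Pictures are saved under pics/ and viewed, at most 10 in all, crops included, and the job is handed in when it is done.

Besides the shell and the picture viewer there is one more tool, called after "Emit:" as a command line: name --argument value ..., lists and objects as JSON in quotes. apply_moves: Moves the arm, as the interface text tells. Its arguments: {"type":"object","properties":{"moves":{"type":"array"}},"required":["moves"]}

```bash
mkdir -p pics; cat > h.py <<'E'
import numpy as np, cv2
from bench import ctrl
def pts(cam,depth,mask,step=1):
    p=ctrl.camera_params(cam); v,u=np.nonzero(mask&(depth>0)); z=depth[v,u]
    n=cv2.undistortPoints(np.c_[u,v].astype(float)[:,None],np.array(p['K']),np.array(p['dist']))[:,0]
    P=np.c_[n*z[:,None],z]
    T=np.array(p['cam_to_world']); return P@T[:3,:3].T+T[:3,3]
E
python3 - <<'E'
from h import *
ims=[]
for c in ['top','side']:
    im,d=ctrl.camera(c); ims.append(im)
    for t in ['pestle','cup','mug','jar']:
        for r in ctrl.outline_of(c,t)[:4]:
            P=pts(c,d,r['region'])
            if len(P)<5: continue
            zt=np.percentile(P[:,2],97); Q=P[P[:,2]>zt-.012]
            print(c,t,round(r['score'],2),np.round(r['position']),len(P),'med',np.median(P,0).round(3),'top',Q.min(0).round(3),Q.max(0).round(3),'col',im[r['region']].mean(0).round())
cv2.imwrite('pics/a.png',cv2.cvtColor(cv2.resize(np.vstack(ims),(480,600)),cv2.COLOR_RGB2BGR))
o=ctrl.get_obs();print(o['eef_pos'],o['eef_rot'],o['time_s'],o['opening'])
E
```

```text
top pestle 0.81 [463. 255.] 636 med [ 0.46  -0.268  0.102] top [ 0.446 -0.287  0.17 ] [ 0.468 -0.265  0.183] col [44. 27. 14.]
top cup 0.88 [238. 116.] 1488 med [0.756 0.208 0.051] top [0.711 0.165 0.099] [0.787 0.24  0.114] col [ 8. 33. 10.]
top cup 0.77 [226. 173.] 1419 med [0.626 0.238 0.042] top [0.587 0.188 0.099] [0.661 0.263 0.113] col [46. 44. 38.]
top cup 0.63 [278. 185.] 1082 med [0.601 0.114 0.006] top [0.563 0.071 0.099] [0.634 0.144 0.113] col [ 8. 48. 13.]
top mug 0.72 [315. 246.] 1351 med [0.466 0.036 0.007] top [ 0.429 -0.007  0.082] [0.509 0.082 0.096] col [26. 43. 57.]
top jar 0.72 [377. 170.] 631 med [ 0.63  -0.097  0.099] top [ 0.611 -0.123  0.091] [ 0.657 -0.078  0.104] col [84. 22. 14.]
top jar 0.67 [464. 254.] 661 med [ 0.46  -0.268  0.097] top [ 0.446 -0.287  0.17 ] [ 0.468 -0.265  0.183] col [45. 29. 17.]
side pestle 0.73 [448. 133.] 1153 med [ 0.455 -0.266  0.09 ] top [ 0.447 -0.282  0.169] [ 0.467 -0.263  0.182] col [96. 68. 46.]
side pestle 0.36 [206. 272.] 4168 med [0.61  0.231 0.071] top [0.586 0.19  0.097] [0.662 0.265 0.111] col [87. 83. 71.]
side cup 0.72 [208. 270.] 4252 med [0.611 0.23  0.071] top [0.586 0.19  0.098] [0.662 0.265 0.111] col [88. 83. 72.]
side cup 0.61 [164. 220.] 2874 med [0.735 0.21  0.082] top [0.652 0.168 0.098] [0.786 0.253 0.112] col [46. 73. 39.]
side cup 0.57 [272. 229.] 3289 med [0.589 0.117 0.073] top [0.56  0.07  0.098] [0.635 0.147 0.112] col [49. 77. 42.]
side mug 0.84 [361. 242.] 3567 med [0.468 0.05  0.058] top [ 0.427 -0.006  0.08 ] [0.508 0.088 0.094] col [61. 71. 77.]
side jar 0.83 [329. 164.] 1167 med [ 0.623 -0.084  0.069] top [ 0.61  -0.121  0.089] [ 0.655 -0.075  0.102] col [118.  63.  44.]
[ 0.20031907 -0.53897522  0.23127535] [-1.58177077e-05  9.84217343e-01  1.76963897e-01  1.06685819e-05] 0.5 0.9949905377910283
```

View pics/a.png

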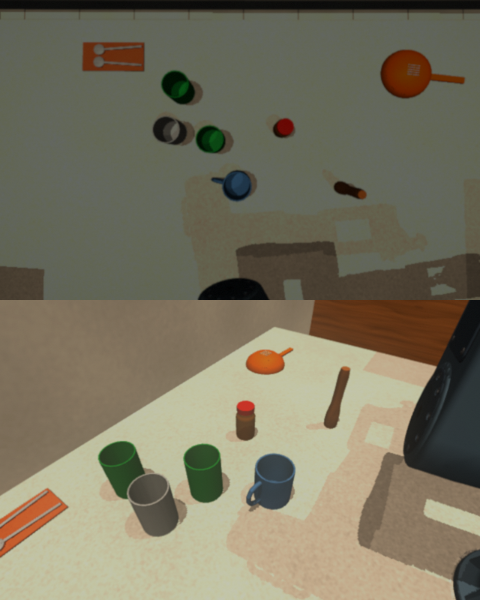

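The top view shows the stainless cup at about (226,173), with green look-alikes at (238,116) and (278,185), the mug at (315,246), the jar at (377,170) and the pestle at (463,255). The measured heights match the given sizes. That puts the cup centre at (0.624, 0.227) and the pestle at (0.457, -0.274).

Emit:
apply_moves --moves '[{"jaw":1,"offset":[50,-24,0],"rot":[0,0,0]},{"jaw":1,"offset":[50,-24,0],"rot":[0,0,0]},{"jaw":1,"offset":[50,-24,0],"rot":[0,0,0]},{"jaw":1,"offset":[50,-24,0],"rot":[0,0,0]},{"jaw":1,"offset":[50,-24,0],"rot":[0,0,0]}]'

```text
time_s: 1.12
eef_pos: [0.3939, -0.3381, 0.2316]
eef_rot: [0.0, 0.984, 0.177, 0.0]
wrist_force: [-0.1, -0.7, -0.5]
opening: 1.003
grasp_force: 0.0
```

Emit:
apply_moves --moves '[{"jaw":1,"offset":[35,-16,0],"rot":[0,0,0]},{"jaw":1,"offset":[30,-14,0],"rot":[0,0,0]},{"jaw":1,"offset":[18,-9,0],"rot":[0,0,0]},{"jaw":1,"offset":[0,0,0],"rot":[0,0,0]},{"jaw":1,"offset":[0,0,0],"rot":[0,0,0]}]'

```text
time_s: 1.75
eef_pos: [0.4568, -0.2743, 0.2313]
eef_rot: [0.0, 0.984, 0.177, -0.0]
wrist_force: [0.0, -0.0, -0.6]
opening: 0.999
grasp_force: 0.0
```

```bash
cat >> h.py <<'E'
from scipy.spatial.transform import Rotation as R
def need(target):
    o=ctrl.get_obs(); w,x,y,z=o['eef_rot']; r=R.from_quat([x,y,z,w])
    print('t',o['time_s'],'pos',np.round(o['eef_pos'],4),'need mm',np.round(1e3*r.inv().apply(np.array(target)-o['eef_pos']),1),'zaxis',r.apply([0,0,1]).round(3),'F',np.round(o['wrist_force'],1),'open',round(o['opening'],3),'grip',round(o['grasp_force'],1))
E
python3 - <<'E'
from h import *
im,d=ctrl.camera('side'); r=ctrl.outline_of('side','pestle')[0]; P=pts('side',d,r['region'])
print(r['score'])
for z in np.arange(0.01,.18,.02):
    Q=P[abs(P[:,2]-z)<.01]
    if len(Q)>3: print(round(z,2),len(Q),Q.min(0).round(3),Q.max(0).round(3),Q.mean(0).round(3))
print(np.array(ctrl.camera_params('side')['cam_to_world'])[:3,3])
im,d=ctrl.camera('wrist')
cv2.imwrite('pics/b.png',cv2.cvtColor(im,cv2.COLOR_RGB2BGR))
need([.457,-.274,.126])
E
```

```text
0.45
0.01 422 [ 0.427 -0.042  0.   ] [0.518 0.079 0.02 ] [0.461 0.045 0.011]
0.03 692 [ 0.427 -0.005  0.02 ] [0.505 0.108 0.04 ] [0.467 0.044 0.03 ]
0.05 762 [ 0.427 -0.005  0.04 ] [0.506 0.109 0.06 ] [0.467 0.04  0.05 ]
0.07 933 [ 0.427 -0.005  0.06 ] [0.506 0.106 0.08 ] [0.469 0.044 0.071]
0.09 803 [ 0.427 -0.006  0.08 ] [0.508 0.089 0.094] [0.466 0.037 0.088]
[0.30812859 0.3775123  0.50654699]
t 1.9 pos [ 0.4566 -0.2746  0.2313] need mm [  0.6  -0.5 105.3] zaxis [-0. -0. -1.] F [ 0.2 -0.2  0.5] open 1.0 grip 0.0
```

View pics/b.png

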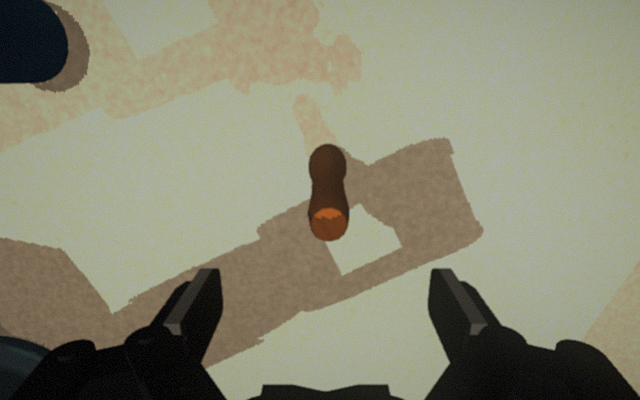

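The wrist view shows the pestle's top at (328,224), centred between the fingers at columns 220 and 430. The side network's "pestle" has the mug's extents, so I'm ignoring it. Now I'll descend.

Emit:
apply_moves --moves '[{"jaw":1,"offset":[0,0,30],"rot":[0,0,0]},{"jaw":1,"offset":[0,0,30],"rot":[0,0,0]},{"jaw":1,"offset":[0,0,25],"rot":[0,0,0]},{"jaw":1,"offset":[0,0,20],"rot":[0,0,0]},{"jaw":1,"offset":[0,0,0],"rot":[0,0,0]}]'

```text
time_s: 2.52
eef_pos: [0.4557, -0.2736, 0.1247]
eef_rot: [-0.001, 0.984, 0.176, -0.001]
wrist_force: [0.6, 0.3, 0.3]
opening: 0.997
grasp_force: 0.0
```

Emit:
apply_moves --moves '[{"jaw":0.6,"offset":[0,0,0],"rot":[0,0,0]},{"jaw":0.4,"offset":[0,0,0],"rot":[0,0,0]},{"jaw":0.2,"offset":[0,0,0],"rot":[0,0,0]},{"jaw":0,"offset":[0,0,0],"rot":[0,0,0]},{"jaw":0,"offset":[0,0,0],"rot":[0,0,0]}]'

```text
time_s: 3.15
eef_pos: [0.4576, -0.2745, 0.1272]
eef_rot: [0.001, 0.984, 0.177, 0.001]
wrist_force: [-0.1, -0.4, 4.4]
opening: 0.295
grasp_force: 59.1
```

Emit:
apply_moves --moves '[{"jaw":0,"offset":[0,0,0],"rot":[0,0,0]},{"jaw":0,"offset":[0,0,0],"rot":[0,0,0]},{"jaw":0,"offset":[0,0,0],"rot":[0,0,0]},{"jaw":0,"offset":[0,0,0],"rot":[0,0,0]},{"jaw":0,"offset":[0,0,0],"rot":[0,0,0]}]'

```text
time_s: 3.78
eef_pos: [0.4576, -0.2746, 0.1272]
eef_rot: [0.001, 0.984, 0.177, 0.001]
wrist_force: [0.2, -0.9, 5.4]
opening: 0.297
grasp_force: 59.1
```

Emit:
apply_moves --moves '[{"jaw":0,"offset":[0,0,-20],"rot":[0,0,0]},{"jaw":0,"offset":[0,0,-40],"rot":[0,0,0]},{"jaw":0,"offset":[0,0,-45],"rot":[0,0,0]},{"jaw":0,"offset":[0,0,-40],"rot":[0,0,0]},{"jaw":0,"offset":[0,0,-20],"rot":[0,0,0]}]'

```text
time_s: 4.4
eef_pos: [0.4574, -0.2741, 0.2932]
eef_rot: [0.001, 0.984, 0.177, 0.001]
wrist_force: [-0.3, 0.8, -1.7]
opening: 0.294
grasp_force: 59.2
```

Emit:
apply_moves --moves '[{"jaw":0,"offset":[12,-15,0],"rot":[0,0,0]},{"jaw":0,"offset":[22,-28,0],"rot":[0,0,0]},{"jaw":0,"offset":[30,-37,0],"rot":[0,0,0]},{"jaw":0,"offset":[30,-37,0],"rot":[0,0,0]},{"jaw":0,"offset":[30,-37,0],"rot":[0,0,0]}]'

```text
time_s: 5.03
eef_pos: [0.5189, -0.0833, 0.289]
eef_rot: [-0.001, 0.984, 0.177, -0.001]
wrist_force: [1.0, -0.8, -0.5]
opening: 0.298
grasp_force: 59.1
```

Emit:
apply_moves --moves '[{"jaw":0,"offset":[30,-37,0],"rot":[0,0,0]},{"jaw":0,"offset":[30,-37,0],"rot":[0,0,0]},{"jaw":0,"offset":[30,-37,0],"rot":[0,0,0]},{"jaw":0,"offset":[30,-37,0],"rot":[0,0,0]},{"jaw":0,"offset":[25,-32,0],"rot":[0,0,0]}]'

```text
time_s: 5.65
eef_pos: [0.5916, 0.1359, 0.2887]
eef_rot: [-0.001, 0.984, 0.178, -0.002]
wrist_force: [0.6, 0.1, -1.6]
opening: 0.293
grasp_force: 59.1
```

Emit:
apply_moves --moves '[{"jaw":0,"offset":[20,-26,0],"rot":[0,0,0]},{"jaw":0,"offset":[14,-18,0],"rot":[0,0,0]},{"jaw":0,"offset":[0,0,0],"rot":[0,0,0]},{"jaw":0,"offset":[0,0,0],"rot":[0,0,0]},{"jaw":0,"offset":[0,0,0],"rot":[0,0,0]}]'

```text
time_s: 6.28
eef_pos: [0.6093, 0.185, 0.2912]
eef_rot: [0.0, 0.984, 0.176, -0.0]
wrist_force: [-0.3, 0.0, -1.3]
opening: 0.301
grasp_force: 59.2
```

```bash
python3 - <<'E'
from h import *
im,d=ctrl.camera('side')
cv2.imwrite('pics/c.png',cv2.cvtColor(im,cv2.COLOR_RGB2BGR))
for t in ['pestle','cup']:
  for r in ctrl.outline_of('side',t)[:2]:
    P=pts('side',d,r['region']); print(t,round(r['score'],2),np.round(r['position']))
    for z in np.arange(0.02,.34,.02):
      Q=P[abs(P[:,2]-z)<.01]
      if len(Q)>3: print(round(z,2),len(Q),Q.min(0).round(3)[:2],Q.max(0).round(3)[:2],Q.mean(0).round(3)[:2])
need([.624,.2265,.29])
E
```

```text
pestle 0.95 [204. 168.]
0.16 60 [0.592 0.17 ] [0.615 0.201] [0.598 0.19 ]
0.18 303 [0.59  0.169] [0.618 0.203] [0.597 0.192]
0.2 384 [0.59  0.169] [0.62  0.203] [0.598 0.191]
0.22 417 [0.592 0.171] [0.618 0.201] [0.599 0.19 ]
0.24 336 [0.595 0.174] [0.616 0.198] [0.601 0.19 ]
0.26 337 [0.596 0.174] [0.617 0.197] [0.601 0.189]
0.28 331 [0.596 0.174] [0.615 0.198] [0.601 0.189]
0.3 201 [0.594 0.169] [0.608 0.2  ] [0.598 0.184]
0.32 239 [0.594 0.169] [0.61  0.194] [0.598 0.184]
cup 0.89 [161. 218.]
0.02 108 [0.722 0.23 ] [0.757 0.241] [0.735 0.237]
0.04 201 [0.714 0.169] [0.785 0.241] [0.733 0.222]
0.06 640 [0.71  0.168] [0.786 0.241] [0.743 0.207]
0.08 819 [0.71  0.168] [0.786 0.241] [0.746 0.205]
0.1 1055 [0.652 0.166] [0.787 0.253] [0.746 0.205]
0.12 57 [0.654 0.168] [0.784 0.249] [0.742 0.201]
cup 0.56 [272. 230.]
0.02 316 [0.56  0.087] [0.617 0.146] [0.576 0.129]
0.04 462 [0.56  0.073] [0.633 0.146] [0.589 0.118]
0.06 644 [0.56  0.072] [0.635 0.146] [0.596 0.111]
0.08 744 [0.56  0.072] [0.635 0.146] [0.596 0.11 ]
0.1 923 [0.56 0.07] [0.636 0.146] [0.598 0.11 ]
0.12 77 [0.561 0.071] [0.635 0.146] [0.593 0.107]
t 6.425 pos [0.6095 0.1851 0.2915] need mm [ 28.  -33.8   1.5] zaxis [ 0. -0. -1.] F [-0.1 -0.1 -1.6] open 0.293 grip 59.2
```

View pics/c.png

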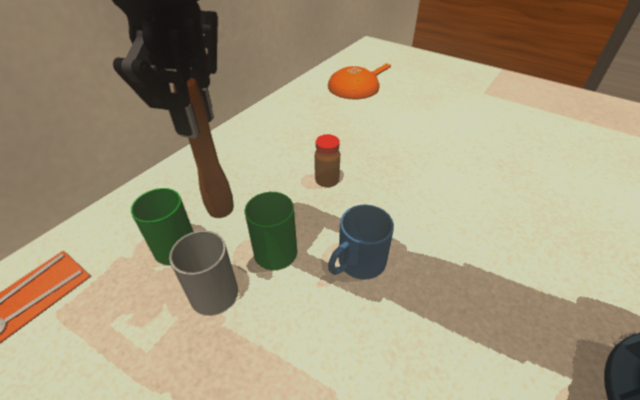

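The side view shows the pestle hanging straight, its head at (217,205). The stainless cup is untouched at (205,270), and the pestle still has about (28, -34) mm to go.

Emit:
apply_moves --moves '[{"jaw":0,"offset":[10,-12,0],"rot":[0,0,0]},{"jaw":0,"offset":[10,-12,0],"rot":[0,0,0]},{"jaw":0,"offset":[8,-10,0],"rot":[0,0,0]},{"jaw":0,"offset":[0,0,0],"rot":[0,0,0]},{"jaw":0,"offset":[0,0,0],"rot":[0,0,0]}]'

```text
time_s: 7.05
eef_pos: [0.6237, 0.2277, 0.291]
eef_rot: [0.0, 0.984, 0.177, -0.0]
wrist_force: [-0.2, -0.3, -1.3]
opening: 0.293
grasp_force: 59.2
```

Emit:
apply_moves --moves '[{"jaw":0,"offset":[0,0,8],"rot":[0,0,0]},{"jaw":0,"offset":[0,0,12],"rot":[0,0,0]},{"jaw":0,"offset":[0,0,12],"rot":[0,0,0]},{"jaw":0,"offset":[0,0,5],"rot":[0,0,0]},{"jaw":0,"offset":[0,0,0],"rot":[0,0,0]}]'

```text
time_s: 7.68
eef_pos: [0.6235, 0.2274, 0.2535]
eef_rot: [0.0, 0.984, 0.177, -0.001]
wrist_force: [0.3, 0.3, -1.4]
opening: 0.292
grasp_force: 59.2
```

```bash
python3 - <<'E'
from h import *
im,d=ctrl.camera('side')
cv2.imwrite('pics/d.png',cv2.resize(cv2.cvtColor(im,cv2.COLOR_RGB2BGR)[60:330,100:340],None,fx=2,fy=2))
for t in ['pestle','cup']:
  for r in ctrl.outline_of('side',t)[:3]:
    P=pts('side',d,r['region']); 
    print(t,round(r['score'],2),np.round(r['position']),im[r['region']].mean(0).round())
    for z in ((.16,.2,.26) if t=='pestle' else (.06,.1)):
      Q=P[abs(P[:,2]-z)<.012]
      if len(Q)>3: print(round(z,2),len(Q),Q.min(0).round(3)[:2],Q.max(0).round(3)[:2],Q.mean(0).round(3)[:2])
need([.624,.2265,.131])
E
```

```text
pestle 0.86 [178. 206.] [80. 56. 36.]
0.16 427 [0.605 0.208] [0.632 0.245] [0.611 0.232]
0.2 396 [0.608 0.214] [0.631 0.242] [0.614 0.231]
0.26 227 [0.61  0.218] [0.615 0.236] [0.612 0.227]
cup 0.97 [273. 231.] [52. 80. 45.]
0.06 765 [0.56  0.072] [0.634 0.147] [0.595 0.111]
0.1 1102 [0.559 0.07 ] [0.636 0.146] [0.597 0.11 ]
cup 0.96 [156. 224.] [49. 80. 41.]
0.06 537 [0.711 0.177] [0.786 0.241] [0.75  0.213]
0.1 799 [0.644 0.176] [0.786 0.259] [0.752 0.216]
cup 0.74 [208. 275.] [95. 88. 76.]
0.06 929 [0.586 0.192] [0.661 0.265] [0.621 0.229]
0.1 984 [0.586 0.191] [0.66  0.265] [0.612 0.235]
t 7.825 pos [0.6241 0.2276 0.2549] need mm [ -0.6   1.  123.9] zaxis [ 0.001  0.    -1.   ] F [ 0.6  0.3 -0.8] open 0.289 grip 59.2
```

View pics/d.png

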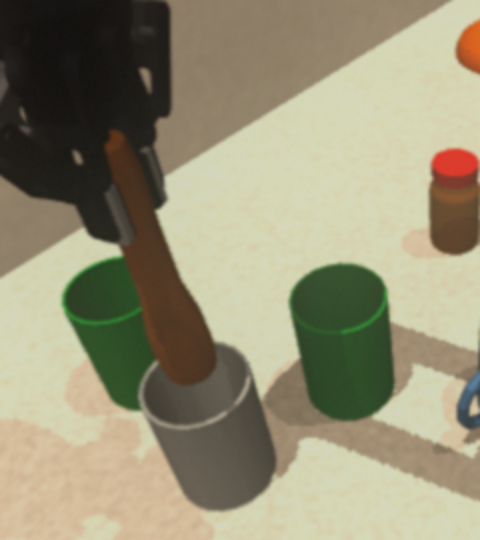

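The crop shows the head at (188,370), just above the cup's mouth and centred to 1–2 mm by the depth points. I'll lower it now.

Emit:
apply_moves --moves '[{"jaw":0,"offset":[0,0,12],"rot":[0,0,0]},{"jaw":0,"offset":[0,0,15],"rot":[0,0,0]},{"jaw":0,"offset":[0,0,15],"rot":[0,0,0]},{"jaw":0,"offset":[0,0,12],"rot":[0,0,0]},{"jaw":0,"offset":[0,0,6],"rot":[0,0,0]}]'

```text
time_s: 8.45
eef_pos: [0.6233, 0.2274, 0.1927]
eef_rot: [0.0, 0.984, 0.177, -0.001]
wrist_force: [-0.6, 0.7, -1.6]
opening: 0.295
grasp_force: 59.2
```

Emit:
apply_moves --moves '[{"jaw":0,"offset":[0,0,12],"rot":[0,0,0]},{"jaw":0,"offset":[0,0,15],"rot":[0,0,0]},{"jaw":0,"offset":[0,0,15],"rot":[0,0,0]},{"jaw":0,"offset":[0,0,10],"rot":[0,0,0]},{"jaw":0,"offset":[0,0,3],"rot":[0,0,0]}]'

```text
time_s: 9.07
eef_pos: [0.6233, 0.2274, 0.1381]
eef_rot: [-0.0, 0.984, 0.177, -0.001]
wrist_force: [0.7, 0.1, -1.7]
opening: 0.289
grasp_force: 59.2
```

Emit:
apply_moves --moves '[{"jaw":0,"offset":[0,0,2],"rot":[0,0,0]},{"jaw":0,"offset":[0,0,1],"rot":[0,0,0]},{"jaw":0,"offset":[0,0,1],"rot":[0,0,0]},{"jaw":0,"offset":[0,0,0],"rot":[0,0,0]},{"jaw":0,"offset":[0,0,0],"rot":[0,0,0]}]'

```text
time_s: 9.7
eef_pos: [0.6239, 0.2276, 0.1354]
eef_rot: [0.0, 0.984, 0.177, 0.0]
wrist_force: [0.4, -0.4, -1.1]
opening: 0.297
grasp_force: 59.2
```

Emit:
apply_moves --moves '[{"jaw":0,"offset":[0,0,1],"rot":[0,0,0]},{"jaw":0,"offset":[0,0,1],"rot":[0,0,0]},{"jaw":0,"offset":[0,0,1],"rot":[0,0,0]},{"jaw":0,"offset":[0,0,0],"rot":[0,0,0]},{"jaw":0,"offset":[0,0,0],"rot":[0,0,0]}]'

```text
time_s: 10.32
eef_pos: [0.6238, 0.2275, 0.1323]
eef_rot: [-0.0, 0.984, 0.177, 0.0]
wrist_force: [0.4, 0.1, -1.3]
opening: 0.296
grasp_force: 59.2
```

Emit:
apply_moves --moves '[{"jaw":0,"offset":[0,0,1],"rot":[0,0,0]},{"jaw":0,"offset":[0,0,0],"rot":[0,0,0]},{"jaw":0,"offset":[0,0,0],"rot":[0,0,0]},{"jaw":0,"offset":[0,0,0],"rot":[0,0,0]},{"jaw":0,"offset":[0,0,0],"rot":[0,0,0]}]'

```text
time_s: 10.95
eef_pos: [0.6239, 0.2275, 0.1313]
eef_rot: [0.0, 0.984, 0.177, 0.0]
wrist_force: [0.6, 0.2, -1.3]
opening: 0.294
grasp_force: 59.3
```

Emit:
apply_moves --moves '[{"jaw":0,"offset":[0,0,1],"rot":[0,0,0]},{"jaw":0,"offset":[0,0,0],"rot":[0,0,0]},{"jaw":0,"offset":[0,0,0],"rot":[0,0,0]},{"jaw":0,"offset":[0,0,0],"rot":[0,0,0]},{"jaw":0,"offset":[0,0,0],"rot":[0,0,0]}]'

```text
time_s: 11.58
eef_pos: [0.6244, 0.2276, 0.1312]
eef_rot: [0.0, 0.984, 0.177, 0.001]
wrist_force: [-1.7, -0.9, 5.7]
opening: 0.299
grasp_force: 59.7
```

Emit:
apply_moves --moves '[{"jaw":0,"offset":[0,0,1],"rot":[0,0,0]},{"jaw":0,"offset":[0,0,0],"rot":[0,0,0]},{"jaw":0,"offset":[0,0,0],"rot":[0,0,0]},{"jaw":0,"offset":[0,0,0],"rot":[0,0,0]},{"jaw":0,"offset":[0,0,0],"rot":[0,0,0]}]'

```text
time_s: 12.2
eef_pos: [0.6249, 0.2277, 0.1312]
eef_rot: [0.0, 0.984, 0.177, 0.001]
wrist_force: [-1.2, -0.7, 9.1]
opening: 0.297
grasp_force: 60.1
```

Contact came at the predicted height, TCP 0.131. I'll ease off 1 mm and release.

Emit:
apply_moves --moves '[{"jaw":0,"offset":[0,0,-1],"rot":[0,0,0]},{"jaw":0.3,"offset":[0,0,0],"rot":[0,0,0]},{"jaw":0.34,"offset":[0,0,0],"rot":[0,0,0]},{"jaw":0.4,"offset":[0,0,0],"rot":[0,0,0]},{"jaw":0.5,"offset":[0,0,0],"rot":[0,0,0]}]'

```text
time_s: 12.82
eef_pos: [0.6235, 0.2275, 0.1297]
eef_rot: [0.0, 0.984, 0.177, -0.0]
wrist_force: [0.6, 0.5, -0.1]
opening: 0.503
grasp_force: 0.0
```

Emit:
apply_moves --moves '[{"jaw":0.7,"offset":[0,0,0],"rot":[0,0,0]},{"jaw":0.9,"offset":[0,0,0],"rot":[0,0,0]},{"jaw":1,"offset":[0,0,0],"rot":[0,0,0]},{"jaw":1,"offset":[0,0,0],"rot":[0,0,0]},{"jaw":1,"offset":[0,0,0],"rot":[0,0,0]}]'

```text
time_s: 13.45
eef_pos: [0.6238, 0.2275, 0.1303]
eef_rot: [-0.0, 0.984, 0.177, 0.0]
wrist_force: [-0.1, -0.2, 0.4]
opening: 0.996
grasp_force: 0.0
```

```bash
python3 - <<'E'
from h import *
im,d=ctrl.camera('side')
cv2.imwrite('pics/e.png',cv2.resize(cv2.cvtColor(im,cv2.COLOR_RGB2BGR)[60:330,100:340],None,fx=2,fy=2))
need([.624,.2265,.131])
E
```

```text
t 13.5 pos [0.6238 0.2275 0.1303] need mm [-0.2  1.  -0.7] zaxis [-0. -0. -1.] F [-0.9 -0.8 -0.3] open 1.003 grip 0.0
```

View pics/e.png

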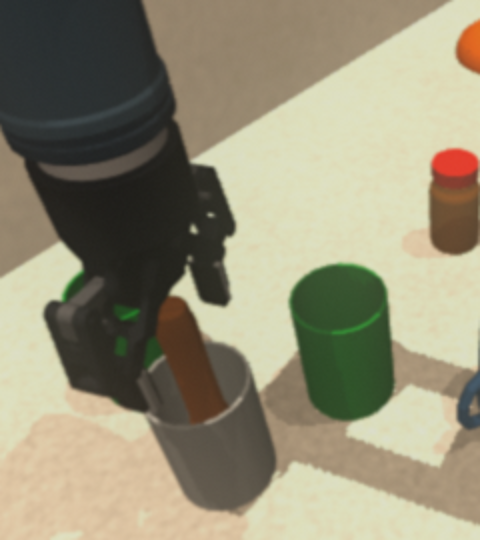

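The pestle stands free at (195,360) in the crop, with the fingers open on both sides. I'll withdraw straight up.

Emit:
apply_moves --moves '[{"jaw":1,"offset":[0,0,-10],"rot":[0,0,0]},{"jaw":1,"offset":[0,0,-25],"rot":[0,0,0]},{"jaw":1,"offset":[0,0,-35],"rot":[0,0,0]},{"jaw":1,"offset":[0,0,-40],"rot":[0,0,0]},{"jaw":1,"offset":[0,0,-30],"rot":[0,0,0]}]'

```text
time_s: 14.12
eef_pos: [0.6243, 0.2277, 0.2734]
eef_rot: [0.0, 0.984, 0.177, 0.001]
wrist_force: [-0.5, -0.5, -0.2]
opening: 0.999
grasp_force: 0.0
```

Emit:
apply_moves --moves '[{"jaw":1,"offset":[-30,30,0],"rot":[0,0,0]},{"jaw":1,"offset":[-40,40,0],"rot":[0,0,0]},{"jaw":1,"offset":[-40,40,0],"rot":[0,0,0]},{"jaw":1,"offset":[-20,20,0],"rot":[0,0,0]},{"jaw":1,"offset":[0,0,0],"rot":[0,0,0]}]'

```text
time_s: 14.75
eef_pos: [0.547, 0.0588, 0.2715]
eef_rot: [0.0, 0.984, 0.176, 0.001]
wrist_force: [-0.5, 0.6, 0.2]
opening: 1.0
grasp_force: 0.0
```

```bash
python3 - <<'E'
from h import *
im,d=ctrl.camera('side')
cv2.imwrite('pics/f.png',cv2.cvtColor(im,cv2.COLOR_RGB2BGR))
for t in ['pestle','cup','mug','jar']:
  for r in ctrl.outline_of('side',t)[:3]:
    P=pts('side',d,r['region']); zt=np.percentile(P[:,2],97); Q=P[P[:,2]>zt-.012]
    print(t,round(r['score'],2),np.round(r['position']),Q.min(0).round(3),Q.max(0).round(3))
need([0,0,0])
E
```

```text
pestle 0.79 [192. 238.] [0.612 0.216 0.172] [0.636 0.238 0.185]
cup 0.74 [158. 220.] [0.655 0.168 0.098] [0.786 0.249 0.112]
cup 0.7 [210. 278.] [0.586 0.19  0.098] [0.663 0.265 0.14 ]
cup 0.64 [273. 229.] [0.559 0.07  0.098] [0.636 0.146 0.112]
mug 0.79 [362. 241.] [ 0.427 -0.007  0.08 ] [0.509 0.09  0.094]
jar 0.76 [328. 161.] [ 0.61  -0.123  0.089] [ 0.656 -0.075  0.102]
jar 0.54 [193. 240.] [0.612 0.214 0.172] [0.636 0.238 0.185]
t 15.0 pos [0.5476 0.0613 0.2705] need mm [-534.6 -133.9  270.3] zaxis [ 0.  0. -1.] F [-0.7  0.9  0.5] open 1.003 grip 0.0
```

View pics/f.png

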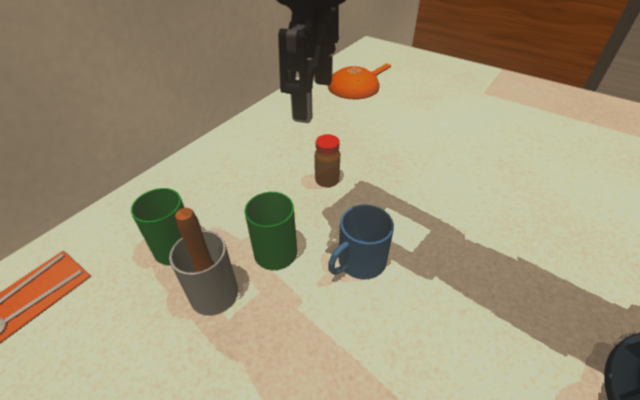

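The picture shows the pestle upright in the stainless cup, handle end at (188,215) and its top at z = 0.185. The cup, mug and jar haven't moved, and the arm is clear.

```bash
python3 -c "
from bench import ctrl
print(ctrl.hand_in())"
```

```text
the job is handed in; nothing more can be done
None
```

The pestle is standing head down in the stainless cup and released, with the cup, mug and jar where they were; I handed the job in at about 15 s.

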